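# Angle a profile length past the post into the fixture bay

### The job

With the fingertips, push the long slotted aluminium profile across the base plate into the bay at the plate's far side: angle it so that its left end goes in behind the steel post, then push its right end round, until the whole length lies between the two white cheeks and flat against the white back fence. Only push it: never lift it off the plate or tip it, and leave the loose parts and tools around it where they are.

Things in the scene. Friction and masses are not known exactly. Their poses are not given: they have to be found in the camera images.
- plate: Fixed slotted dark metal base plate, 340 (x) by 600 (y) by 15 mm thick. Origin: centre of its underside; top face 15 mm above. Its x axis points away from the robot (the plate is turned by up to about 10 degrees), y to the left. It carries the bay and, left of the bay (y 175 to 285 mm), a toggle clamp 100 mm tall that plays no part.
- bay (a point): Where the long profile's centre is when home in the bay: plate x = 85, y = 0, 15 mm above the plate's top; axes as the plate's. The bay is a U of white walls 20 mm high, open toward the robot: back fence with its inner face at plate x = 100 mm; two cheeks, inner faces at y = 132 and -132 mm, 18 mm thick, reaching forward to x = 58 mm (the mouth). Home, the profile lies along y.
- post: Fixed round steel post, 16 mm diameter, 55 mm tall, standing on the plate before the bay's mouth, left of its middle: axis at plate x = 40 mm (18 mm before the mouth) and y = 55 to 85 mm (varies). The low flange at its foot is only for show. Origin: centre of its foot, on the plate's top. Axes as the plate's.
- bar_center (a point): Centre (half-way up) of the long loose slotted aluminium profile: 30 mm wide (x), 240 mm long (y), 30 mm tall, about 0.25 kg, lying on the plate on the robot's side of the bay and too far right to go straight in. Its y axis runs along it toward the left end, x across it, away from the robot.
- bar_left (a point): Middle of the long profile's left end face, 120 mm from its centre along its y axis; this end goes behind the post.
- bar_right (a point): Middle of the long profile's right end face, 120 mm from its centre the other way.
- offcut: Bystander: short 55 mm offcut of the same profile. Leave it alone.
- spare_pin: Bystander: spare headed pin standing upright, 45 mm tall. Leave it alone.
- bracket: Bystander: small steel angle bracket, 30 mm. Leave it alone.
- collar: Bystander: brass shaft collar, 32 mm across. Leave it alone.
- screwdriver: Bystander: screwdriver beside the plate. Leave it alone.
- wrench: Bystander: wrench beside the plate. Leave it alone.
- grease_jar: Bystander: white jar with black lid beside the plate. Leave it alone.
- bar: The same long profile, with its origin at the centre of its underside; axes as for its centre.
Not all that is in view belongs to the job. Of the things shaped like the bar, the aluminium one is meant.

How it is judged:
On the way:
1. the profile's left end is in behind the post while its right end is still outside the bay (y of bar_left in the frame of post above 0.01 m and x of bar_left in the frame of post above 0.015 m and x of bar_right in the frame of bay below -0.02 m), for 0.1 s.
At the end, for the whole second after the job is handed in: The long profile lies flat on the plate, at rest in the bay between the cheeks (centre within 15 mm of the bay's middle lengthwise), within 6 mm of the back fence and within 0.05 rad of parallel to it (x of bar_center in the frame of bay between -0.006 and 0.006 m and y of bar_center in the frame of bay between -0.015 and 0.015 m and angle between the y axis of bar_center and the y axis of bay, either way round below 0.05 rad and angle between bar_center's own z axis and vertical below 0.05 rad and z of bar_center in the frame of bay below 0.004 m and linear speed of bar below 0.01 m/s); the robot touches nothing.
It fails at once if the long profile is lifted more than 10 mm off the plate (z of bar_center in the frame of plate above 0.04 m).
It fails at once if the long profile is tipped by more than 0.25 rad (angle between bar_center's own z axis and vertical above 0.25 rad).
It fails at once if a loose part or tool around it is moved more than 25 mm (distance of any of offcut, spare_pin, bracket, collar, screwdriver, wrench, grease_jar from where it was at the start of the episode above 0.025 m).
It also fails if it takes over 72 s, if anything falls off the work surface, if the arm or the gripper's body presses on something with over 40 N, if the wrist force passes 120 N, or if a joint passes its speed limit or range.

### The arm

A 7-joint arm with a two-finger parallel gripper is mounted at the origin on the work surface. World frame = base frame: x ahead of the robot, y to its left, z up, the work surface at z = 0. Lengths are in m, angles in rad, forces in N, time in s.
With the tool pointing down it reaches from about 0.4 to 0.85 m from the base axis. Payload 10.4 kg.
Tool frame: the origin (TCP) lies at the very end of the fingers, on their centre line; the grasp point (between the pads) lies 19 mm behind it; z points along the fingers, y is the direction in which the jaws open and shut (so a half turn about z gives the same grasp; the last joint's range is limited). The gripper opens to 85 mm and grips with 20 to 120 N. Pads are 22 mm wide; open, the fingers measure 114 mm over their backs; the gripper's body (76 mm by 85 mm) begins 54 mm behind the grasp point. The pads swing forward as they close: fully open they stand 13 mm farther back than shut.
Start: joints at [1.231, 0.332, -0.065, 1.46, 0.022, 1.35, -0.088], TCP at [0.195, -0.594, 0.231] pointing down, gripper open.
Joint ranges: [-2.6, 2.6], [-0.5, 2.12], [-1.47, 1.34], [0.16, 2.42], [-1.27, 4.41], [0.06, 2.06], [-2.6, 2.6]. Speed limits (rad/s): [2.22, 2.22, 2.79, 2.79, 3.14, 3.14, 3.14].

### API

Orientations are given as a unit quaternion [x, y, z, w].
In Python, from workcell import manip gives the robot as it stands.
- The arm moves only by the tool arm_command, never from a script. Its arguments are lists of equal length, an entry for each row: "slide": the shift along the tool's x, y, z in mm, a list of three; "turn": the turn about the tool's z in degrees; "grip": the closure, from 0 (fully open) to 1 (shut). In form: {"slide": [[tx, ty, tz], ...], "turn": [turn, ...], "grip": [grip, ...]}. A call has 1 to 10 rows; each row shifts and turns the commanded pose from where the row before left it, along the tool's axes as they then stand; what a row does not reach is not made up. A row lasts 1/12 s, in which the tool goes at most 41.7 mm and 7.16 degrees, less where a joint would pass 70% of its speed; a pose out of reach is approached as far as the arm can. A call with a gripper value outside its range is refused whole. The fingers move at their own pace and stop on an object; "newtons" is the grip in N (left out, the last holds). Time passes only in rows, so rows that do not move let the fingers close. It gives the time, the measured TCP pose, the force and the opening at its end, in the units of the state.
- manip.get_obs(): the state, without advancing time (a new reading comes with each control period).
- manip.camera(name): name is "side" or "top"; returns the picture (420x560x3 uint8, blue, green, red); there is no depth.
- manip.camera_info(name): a dict with "fx", "fy", "cx", "cy" (pixels), "rvec" (rotation vector, rad) and "tvec" (3), from world to camera coordinates, as OpenCV has them. Camera axes: x right, y down, z forward; pixel columns grow to the right and rows downward; lengths in m; the calibration is good to about 2 mm. A picture is of the moment at which its call begins. camera_info takes no time and is no camera call.
- manip.hand_in(): hands the job in, once; it reports no verdict.
Trained networks look in the newest picture that a camera, given by its name, has taken for a name from the list of things; names that differ only in an ending like _2 or _b are one class to them, and where a whole thing is asked for, a point or a joint stands for the part that bears it (a point fixed in the world has none). Each returns a list of dicts, best first, with "score" (0 to 1); they miss things now and then, are a little off and sometimes report something else, mostly with a low value. They report only what shows in the picture. A call takes as long as a camera call. They do not tell look-alikes from the thing itself.
- manip.cut_out(target, camera): "pixels" (420x560 bool, what is visible of it).
- manip.tip_of(target, camera): "xyz" ([x, y, z] in m, in the coordinates of the camera as it stood for that picture, good to about 4 mm: a listed point, or the origin of a listed thing).
The state is a dict: "clock": time; "joint_pos": joint angles; "joint_velocities": joint speeds; "tau": joint torques, N m; "position": TCP position; "ee_rot": TCP orientation; "ft_force": force on the tool from outside, world axes, zero at the start; "torque": the same for the moment, N m; "grip_width": opening from 0.0 (shut) to 1.0 (fully open).
Only numpy, scipy, OpenCV 4.12 (cv2) and the standard library are available. Lean on these libraries where they do the work, as an engineer would, in place of code of your own. Each camera call takes 0.05 s, during which the arm holds its last target.

## Working session

There is one attempt and no reset: what is moved stays moved. The work goes in short steps, Python scripts to look and compute and a tool call to move; the robot and the scene stay as the last step left them, time stands still between calls to the robot, and variables do not carry over. Pictures are saved under pics/ and viewed, and the job is handed in when it is done.

Besides the shell and the picture viewer there is one more tool, called after "Call:" in YAML: its name, and indented under it one key for each argument. arm_command: Moves the arm, as the interface text tells. Its arguments: {"type":"object","properties":{"slide":{"type":"array","items":{"type":"array","items":{"type":"number"}}},"turn":{"type":"array","items":{"type":"number"}},"grip":{"type":"array","items":{"type":"number"}},"newtons":{"type":"number"}},"required":["slide","turn","grip"]}

```bash
mkdir -p pics; ls
python3 - <<'E'
from workcell import manip
import cv2
o=manip.get_obs(); print({k:(o[k]) for k in ('clock','position','ee_rot','grip_width','joint_pos')})
for n in ('side','top'):
    im=manip.camera(n); cv2.imwrite(f'pics/{n}0.png',im); print(n,manip.camera_info(n))
E
```

```text
pics
{'clock': 0.0, 'position': array([ 0.19458085, -0.5935297 ,  0.23050427]), 'ee_rot': array([ 9.87478187e-01,  1.57753943e-01, -1.49939680e-04, -7.07694355e-04]), 'grip_width': 1.0017540331148729, 'joint_pos': array([ 1.2313842 ,  0.33286565, -0.0646946 ,  1.46097385,  0.02160269,
        1.34989555, -0.08849781])}
side {'fx': 461.6406402161106, 'fy': 461.6406402161106, 'cx': 275.7337862101984, 'cy': 218.83317924351246, 'rvec': array([ 0.45705656, -2.55185428,  1.48186384]), 'tvec': array([0.41499726, 0.14050423, 1.0993855 ])}
top {'fx': 394.00349463926375, 'fy': 394.00349463926375, 'cx': 284.24498780427683, 'cy': 213.81420207524766, 'rvec': array([ 2.14487512, -2.15232236,  0.12438302]), 'tvec': array([-0.00470156,  0.46386252,  1.00806692])}
```

View pics/top0.png

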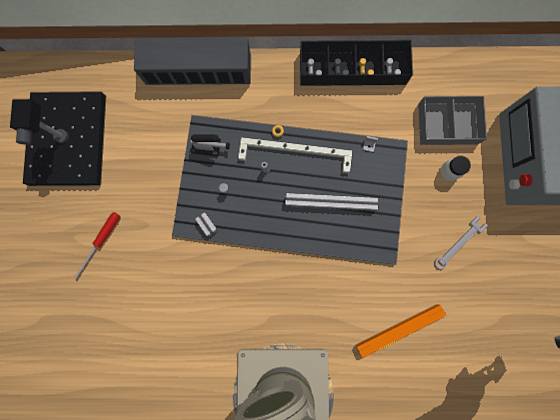

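View pics/side0.png

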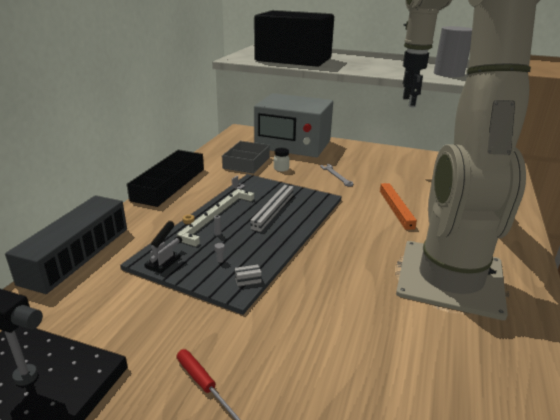

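Top view: the aluminium bar is at (332,202). Look-alikes are the orange bar at (400,332) and the short offcut at (205,224). The post is at (264,168), the spare pin at (223,188), the collar at (278,130) and the bracket at (370,143). I choose (332,202) and will check it in a crop.

```bash
cat > h.py <<'E'
import numpy as np, cv2
from workcell import manip
def cam(n):
    c=manip.camera_info(n); R=cv2.Rodrigues(c['rvec'])[0]; K=np.array([[c['fx'],0,c['cx']],[0,c['fy'],c['cy']],[0,0,1]]); return K,R,np.array(c['tvec'])
def world(p,n):
    K,R,t=cam(n); return R.T@(np.array(p)-t)
def proj(P,n):
    K,R,t=cam(n); return cv2.projectPoints(np.array(P,float).reshape(-1,3),cv2.Rodrigues(R)[0],t,K,None)[0].reshape(-1,2)
def unproj(px,z,n):
    K,R,t=cam(n); px=np.array(px,float).reshape(-1,2)
    d=np.c_[px,np.ones(len(px))]@np.linalg.inv(K).T@R; c=-R.T@t
    return c+d*((z-c[2])/d[:,2])[:,None]
E
python3 - <<'E'
from h import *
im=manip.camera('top'); ims=manip.camera('side')
for n in ('top','side'):
    for t in ('bar_center','bar_left','bar_right','post','bay','plate','spare_pin','offcut','bracket','collar','grease_jar','wrench'):
        r=manip.tip_of(t,n)
        print(n,t,[(round(a['score'],2),world(a['xyz'],n).round(4).tolist()) for a in r[:2]])
cv2.imwrite('pics/topc.png',cv2.resize(im[105:275,165:415],None,fx=3.2,fy=3.2,interpolation=cv2.INTER_CUBIC)[:600])
print(manip.get_obs()['clock'])
E
```

```text
top bar_center [(0.84, [0.4924, -0.1289, 0.0312]), (0.55, [0.1636, -0.3023, 0.0113])]
top bar_left [(0.72, [0.2141, -0.4108, 0.0167]), (0.67, [0.501, -0.0085, 0.0292])]
top bar_right [(0.84, [0.4882, -0.2487, 0.0299]), (0.65, [0.1133, -0.1946, 0.0149])]
top post [(0.48, [0.5864, 0.0459, 0.0139])]
top bay [(0.7, [0.5838, -0.4588, -0.0016]), (0.66, [0.623, -0.0328, 0.026])]
top plate [(0.77, [0.5359, -0.0212, -0.0052])]
top spare_pin [(0.57, [0.5312, 0.1527, 0.0129])]
top offcut [(0.57, [0.4357, 0.1992, 0.0119])]
top bracket [(0.6, [0.6549, -0.2397, 0.0128])]
top collar [(0.45, [0.6933, 0.009, 0.0143])]
top grease_jar [(0.7, [0.5843, -0.4628, 0.0009]), (0.5, [0.4963, -0.1284, 0.0312])]
top wrench [(0.72, [0.3836, -0.471, 0.0027])]
side bar_center [(0.81, [0.1651, -0.3083, 0.011]), (0.73, [0.497, -0.1306, 0.0289])]
side bar_left [(0.9, [0.2159, -0.4128, 0.0172]), (0.64, [0.5011, -0.0102, 0.0313])]
side bar_right [(0.84, [0.4922, -0.2467, 0.0286]), (0.82, [0.1118, -0.1925, 0.0156])]
side post [(0.54, [0.588, 0.0458, 0.0147])]
side bay [(0.65, [0.6271, -0.0351, 0.0308])]
side plate []
side spare_pin [(0.17, [0.4901, -0.1292, 0.0189])]
side offcut [(0.7, [0.4359, 0.2008, 0.0129]), (0.26, [0.5388, -0.0238, -0.0033])]
side bracket [(0.5, [0.653, -0.2359, 0.0142])]
side collar [(0.49, [0.6962, 0.0065, 0.0136])]
side grease_jar [(0.67, [0.585, -0.4617, -0.0025])]
side wrench []
1.4
```

View pics/topc.png

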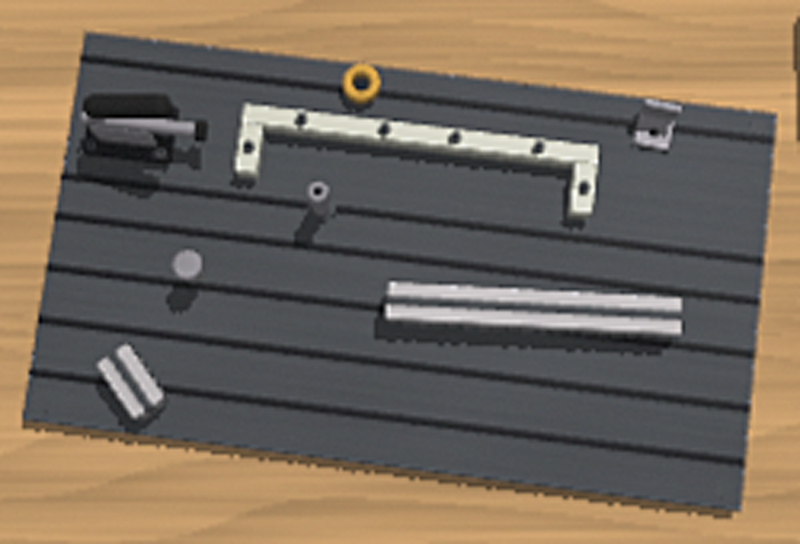

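```bash
cat >> h.py <<'E'
from scipy.optimize import least_squares
def T2(p,pts):
    x,y,th=p; pts=np.asarray(pts,float); c,s=np.cos(th),np.sin(th)
    return np.c_[x+c*pts[:,0]-s*pts[:,1], y+s*pts[:,0]+c*pts[:,1]]
def inv2(p,w):
    x,y,th=p; w=np.asarray(w,float).reshape(-1,2)-[x,y]; c,s=np.cos(th),np.sin(th)
    return np.c_[c*w[:,0]+s*w[:,1], -s*w[:,0]+c*w[:,1]]
E
python3 - <<'E'
from h import *
cr=np.array([[85,32],[777,113],[23,424],[742,512]])/3.2+[165,105]
W=unproj(cr,.015,'top')[:,:2]; M=np.array([[.17,.3],[.17,-.3],[-.17,.3],[-.17,-.3]])
f=lambda M,W:least_squares(lambda p:(T2(p,M)-W).ravel(),[.53,-.02,-.1])
r=f(M,W);print('plate corners',r.x.round(4),(r.fun*1e3).round(1))
p=r.x
im=cv2.imread('pics/topc.png')
from math import *
def draw(p,L,z,col):
    q=T2(p,L); px=(proj(np.c_[q,np.full(len(q),z)],'top')-[165,105])*3.2
    cv2.polylines(im,[px.round().astype(int)],False,col,1)
draw(p,[[.058,.132],[.1,.132],[.1,-.132],[.058,-.132]],.035,(0,0,255))
draw(p,[[.17,.3],[.17,-.3],[-.17,-.3],[-.17,.3],[.17,.3]],.015,(0,255,0))
pw=[.587,.0458]; print('post in plate',inv2(p,pw))
pp=inv2(p,pw)[0]
draw(p,[[.04+.008*cos(a),pp[1]+.008*sin(a)] for a in np.linspace(0,6.3,20)],.070,(255,255,0))
bl=np.array([.501,-.0093]);brr=np.array([.4902,-.2477]);d=bl-brr
b=[*(bl+brr)/2,atan2(-d[0],d[1])];print('bar',b,'in plate',inv2(p,b[:2]),inv2(p,[bl,brr]),degrees(b[2]-p[2]))
draw(b,[[.015,.12],[.015,-.12],[-.015,-.12],[-.015,.12],[.015,.12]],.045,(255,0,255))
cv2.imwrite('pics/ov.png',im)
for t,w in dict(pin=[.5312,.1527],offcut=[.4357,.2],bracket=[.654,-.238],collar=[.695,.008]).items(): print(t,inv2(p,w))
print('bay',T2(p,[[.085,0]]))
E
```

```text
plate corners [ 0.5356 -0.0255 -0.1261] [-1.1  0.7  0.1 -0.9  1.2  1.2 -0.2 -1. ]
post in plate [[0.04205559 0.07717119]]
bar [np.float64(0.49560000000000004), np.float64(-0.1285), -0.04527106083686324] in plate [[-0.02669596 -0.10724051]] [[-0.03633125  0.01169208]
 [-0.01706067 -0.2261731 ]] 4.6316861260151105
pin [[-0.02674666  0.17620401]]
offcut [[-0.12743744  0.21111686]]
bracket [[ 0.14421854 -0.19594815]]
collar [[0.15395224 0.05325509]]
bay [[ 0.61989715 -0.0361597 ]]
```

View pics/ov.png

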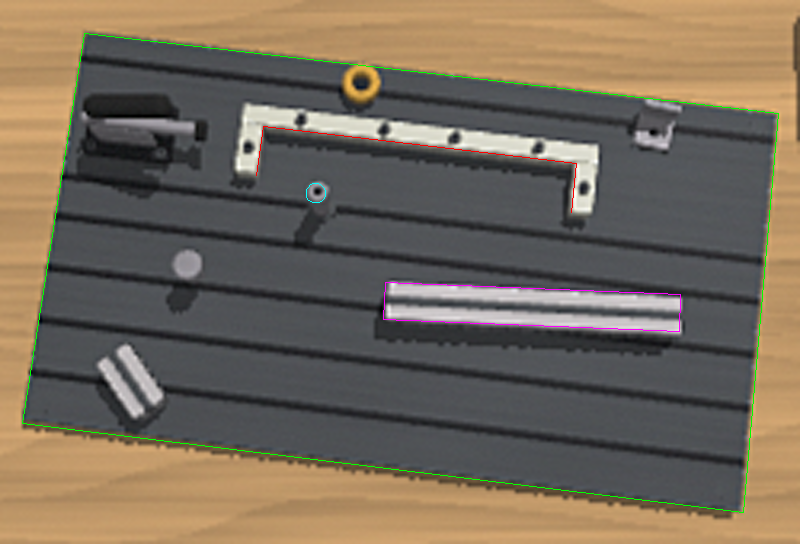

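```bash
cat >> h.py <<'E'
P=np.array([.5356,-.0255,-.1261]); POST=np.array([.040,.077])
from scipy.spatial.transform import Rotation as Ro
def tcp():
    o=manip.get_obs(); X=Ro.from_quat(o['ee_rot']).as_matrix()[:,0]
    phi=np.degrees(np.arctan2(X[1],X[0])-P[2])
    return np.r_[inv2(P,o['position'][:2])[0]*1e3,o['position'][2]*1e3,phi],o
def show():
    a,o=tcp(); print('tcp plate mm/deg',a.round(1),'F',o['ft_force'].round(1),'grip',round(o['grip_width'],2),'t',round(o['clock'],2))
def plan(x,y,z,phi):
    a,o=tcp(); r=np.radians(phi); d=np.array([x-a[0],y-a[1]])
    sx=d@[np.cos(r),np.sin(r)]; sy=d@[np.sin(r),-np.cos(r)]
    print(f'turn {a[3]-phi:.2f} then slide x {sx:.1f} y {sy:.1f} z {a[2]-z:.1f}')
E
python3 - <<'E'
from h import *
show(); plan(-80,-23,150,0)
E
```

```text
tcp plate mm/deg [-266.7 -606.8  231.3   25.4] F [ 0.3 -0.6 -0.1] grip 1.0 t 1.4
turn 25.38 then slide x 186.7 y -583.8 z 81.3
```

Call:
arm_command:
  slide:
    - [0,0,0]
    - [0,0,0]
    - [0,0,0]
    - [0,0,0]
    - [10,-32,0]
    - [10,-32,0]
    - [10,-32,0]
    - [10,-32,0]
    - [10,-32,0]
    - [10,-32,0]
  turn: [6.4,6.3,6.3,6.4,0,0,0,0,0,0]
  grip: [1,1,1,1,1,1,1,1,1,1]
  newtons: 20

```text
clock: 2.23
position: [0.2789, -0.4095, 0.2314]
ee_rot: [0.998, -0.063, 0.0, 0.0]
ft_force: [0.7, 0.5, -0.0]
grip_width: 0.003
```

Call:
arm_command:
  slide:
    - [10,-32,0]
    - [10,-32,0]
    - [10,-32,0]
    - [10,-32,0]
    - [10,-32,5]
    - [10,-32,10]
    - [10,-32,15]
    - [10,-32,15]
    - [10,-32,15]
    - [10,-32,15]
  turn: [0,0,0,0,0,0,0,0,0,0]
  grip: [1,1,1,1,1,1,1,1,1,1]

```text
clock: 3.07
position: [0.4185, -0.1047, 0.156]
ee_rot: [0.998, -0.063, 0.001, 0.0]
ft_force: [1.7, -0.3, 0.1]
grip_width: 0.002
```

Run:
```python
from h import *
show(); plan(-80,-23,24,0)
```

```text
tcp plate mm/deg [-106.2  -93.3  156.    -0. ] F [ 1.7 -0.3  0.1] grip 0.0 t 3.07
turn -0.04 then slide x 26.2 y -70.3 z 132.0
```

Call:
arm_command:
  slide:
    - [9,-24,20]
    - [9,-23,20]
    - [8,-23,20]
    - [0,0,30]
    - [0,0,20]
    - [0,0,11]
    - [0,0,0]
  turn: [0,0,0,0,0,0,0]
  grip: [1,1,1,1,1,1,1]

```text
clock: 3.65
position: [0.4512, -0.04, 0.0335]
ee_rot: [0.998, -0.063, -0.002, -0.0]
ft_force: [-0.3, -1.1, -0.5]
grip_width: -0.002
```

Run:
```python
from h import *
show(); 
a=manip.camera('top');b=manip.camera('side')
cv2.imwrite('pics/s1.png',np.vstack([cv2.resize(a[100:280,160:430],None,fx=2,fy=2,interpolation=cv2.INTER_CUBIC)[:300],cv2.resize(b[160:310,110:380],None,fx=2,fy=2,interpolation=cv2.INTER_CUBIC)]))
show()
```

```text
tcp plate mm/deg [-81.9 -25.   33.5  -0. ] F [-0.3 -1.1 -0.5] grip -0.0 t 3.65
tcp plate mm/deg [-80. -25.  36.  -0.] F [ 0.3  0.1 -0.5] grip 0.0 t 3.75
```

View pics/s1.png

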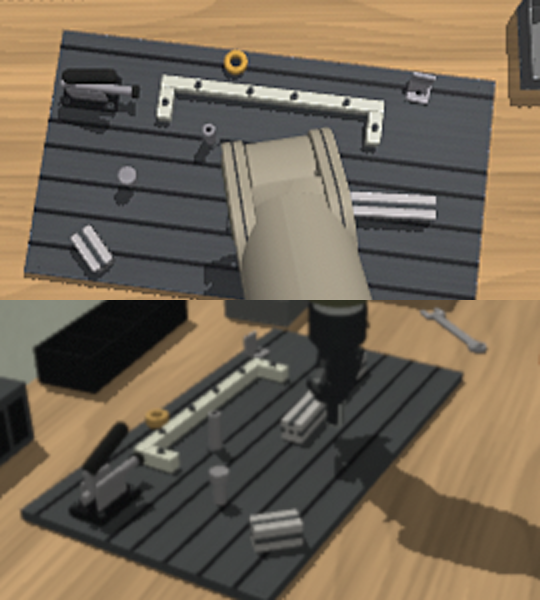

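Call:
arm_command:
  slide:
    - [0,0,12]
    - [7,0,0]
    - [8,0,0]
    - [8,0,0]
    - [8,0,0]
    - [8,0,0]
    - [8,0,0]
    - [8,0,0]
    - [6,0,0]
    - [0,0,0]
  turn: [-4.0,0,0,2,3,3,3,3,3,0]
  grip: [1,1,1,1,1,1,1,1,1,1]

```text
clock: 4.58
position: [0.5153, -0.049, 0.0247]
ee_rot: [0.984, -0.178, 0.001, -0.0]
ft_force: [0.6, 0.4, 0.9]
grip_width: -0.0
```

```bash
cat >> h.py <<'E'
def bar(verbose=True):
    """bar estimates from both cams, in plate mm"""
    for n in ('top','side'):
        manip.camera(n); out=[]
        for t in ('bar_left','bar_center','bar_right'):
            r=[(a['score'],world(a['xyz'],n)) for a in manip.tip_of(t,n)]
            r=[(s,w) for s,w in r if w[0]>.35 and abs(w[2]-.03)<.012]
            if r: s,w=r[0]; out.append((t[4:],round(s,2),(inv2(P,w[:2])[0]*1e3).round(1).tolist(),round(w[2]*1e3,1)))
        print(n,*out,sep='\n  ')
        d={o[0]:np.array(o[2]) for o in out}
        if 'left' in d and 'right' in d:
            v=d['left']-d['right']; print('   len',np.hypot(*v).round(1),'th',np.degrees(np.arctan2(-v[0],v[1])).round(2),'mid',((d['left']+d['right'])/2).round(1))
def snap(name):
    a=manip.camera('top');b=manip.camera('side')
    cv2.imwrite(f'pics/{name}.png',np.vstack([cv2.resize(a[100:250,160:430],None,fx=2,fy=2,interpolation=cv2.INTER_CUBIC),cv2.resize(b[160:310,110:380],None,fx=2,fy=2,interpolation=cv2.INTER_CUBIC)]))
E
python3 - <<'E'
from h import *
bar(); show(); snap('s2')
E
```

```text
top
  ('center', 0.98, [-6.8, -116.6], np.float64(29.5))
  ('right', 0.66, [-24.3, -235.9], np.float64(29.6))
side
  ('left', 0.91, [12.1, 0.5], np.float64(26.5))
  ('center', 0.65, [-6.4, -116.0], np.float64(32.0))
  ('right', 0.55, [-25.2, -231.6], np.float64(30.8))
   len 235.1 th -9.13 mid [  -6.6 -115.6]
tcp plate mm/deg [-19.8 -25.8  23.4 -13. ] F [-1.   0.4  0.5] grip 0.0 t 4.98
```

View pics/s2.png

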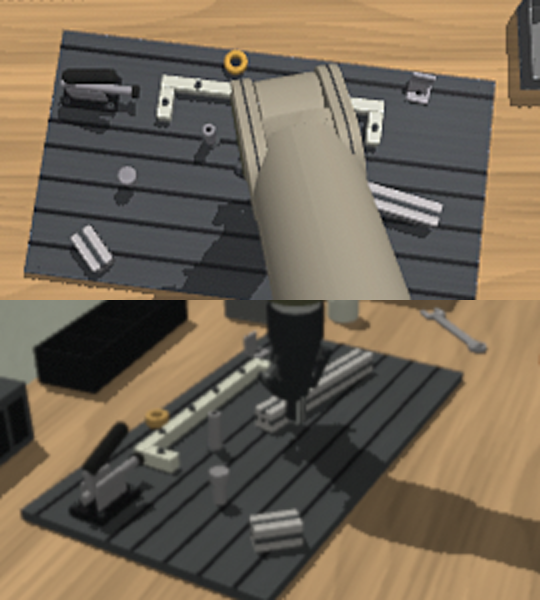

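Call:
arm_command:
  slide:
    - [6,0,0]
    - [6,0,0]
    - [6,0,0]
    - [6,0,0]
    - [0,0,0]
  turn: [0,1,2,2,0]
  grip: [1,1,1,1,1]

```text
clock: 5.5
position: [0.5366, -0.0578, 0.0234]
ee_rot: [0.975, -0.22, 0.0, -0.0]
ft_force: [0.5, -0.5, -0.7]
grip_width: -0.002
```

Run:
```python
from h import *
bar(); show()
```

```text
top
  ('right', 0.58, [-31.0, -234.0], np.float64(30.0))
side
  ('left', 0.97, [43.0, -6.4], np.float64(32.7))
  ('center', 0.89, [4.6, -121.6], np.float64(31.7))
  ('right', 0.79, [-30.2, -234.3], np.float64(32.9))
   len 239.4 th -17.81 mid [   6.4 -120.4]
tcp plate mm/deg [  3.5 -31.5  23.4 -18. ] F [ 0.1  1.  -0.2] grip -0.0 t 5.9
```

Run:
```python
from h import *
plan(-40,-265,23,-17.6)
```

```text
turn -0.40 then slide x 29.1 y 235.7 z 0.4
```

Call:
arm_command:
  slide:
    - [-15,0,0]
    - [0,0,-30]
    - [0,0,-30]
    - [4,35,0]
    - [4,35,0]
    - [4,35,0]
    - [4,35,0]
    - [4,35,0]
    - [4,35,0]
    - [4,25,0]
  turn: [0,0,0,0,0,0,0,0,0,0]
  grip: [1,1,1,1,1,1,1,1,1,1]

```text
clock: 6.73
position: [0.4449, -0.2785, 0.0835]
ee_rot: [0.976, -0.22, -0.0, 0.001]
ft_force: [-0.2, -0.6, -1.0]
grip_width: 0.004
```

Run:
```python
from h import *
show(); bar(); plan(-40,-265,23,-17.6)
```

```text
tcp plate mm/deg [ -58.1 -262.4   83.5  -18.2] F [-0.2 -0.6 -1. ] grip 0.0 t 6.73
top
  ('left', 0.79, [38.0, -5.1], np.float64(29.9))
  ('center', 0.97, [0.2, -118.0], np.float64(30.8))
  ('right', 0.73, [-31.5, -237.9], np.float64(32.0))
   len 243.0 th -16.62 mid [   3.2 -121.5]
side
  ('left', 0.57, [39.0, -6.7], np.float64(29.2))
  ('center', 0.76, [4.1, -122.6], np.float64(30.8))
  ('right', 0.96, [-31.7, -234.3], np.float64(31.9))
   len 238.3 th -17.26 mid [   3.6 -120.5]
turn -0.29 then slide x 17.8 y 2.2 z 60.4
```

```bash
cat >> h.py <<'E'
def ov(name,b,z=.045,cam_='top'):
    im=manip.camera(cam_); x0,y0=165,105; im=cv2.resize(im[y0:y0+170,x0:x0+250],None,fx=3.2,fy=3.2,interpolation=cv2.INTER_CUBIC)
    def draw(L,z,col):
        q=T2(P,L); px=(proj(np.c_[q,np.full(len(q),z)],cam_)-[x0,y0])*3.2
        cv2.polylines(im,[px.round().astype(int)],False,col,1)
    draw([[.058,.132],[.1,.132],[.1,-.132],[.058,-.132]],.035,(0,0,255))
    draw([[.04+.008*np.cos(a),POST[1]+.008*np.sin(a)] for a in np.linspace(0,6.3,20)],.070,(255,255,0))
    bb=[b[0]/1e3,b[1]/1e3,np.radians(b[2])]
    draw(T2(bb,[[.015,.12],[.015,-.12],[-.015,-.12],[-.015,.12],[.015,.12]]),z,(255,0,255))
    cv2.imwrite(f'pics/{name}.png',im)
E
python3 - <<'E'
from h import *
ov('s3',[3.5,-120.7,-17.0])
E
```

```text
(no output)
```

View pics/s3.png

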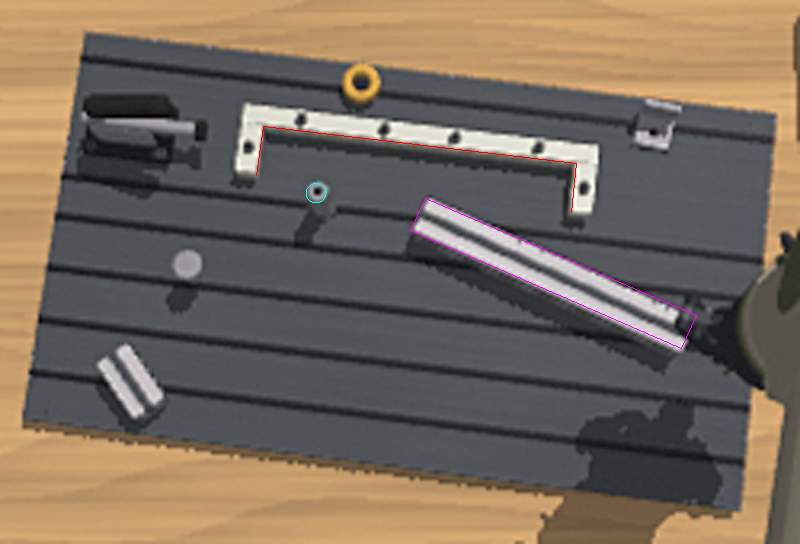

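Run:
```python
from h import *
show();plan(-26.8-12,-111.2+3.5,23,-17)
```

```text
tcp plate mm/deg [ -56.4 -257.8   83.4  -17.9] F [0.5 0.3 0.5] grip 0.0 t 7.18
turn -0.91 then slide x -27.1 y -148.6 z 60.4
```

Call:
arm_command:
  slide:
    - [-27,-30,0]
    - [0,-30,0]
    - [0,-30,0]
    - [0,-30,0]
    - [0,-28,10]
    - [0,0,25]
    - [0,0,25]
    - [0,0,0]
  turn: [0,-0.9,0,0,0,0,0,0]
  grip: [1,1,1,1,1,1,1,1]

```text
clock: 7.85
position: [0.4817, -0.1275, 0.0196]
ee_rot: [0.978, -0.21, -0.003, -0.0]
ft_force: [-0.7, 0.2, -1.0]
grip_width: -0.002
```

Run:
```python
from h import *
manip.camera('side')
show();u=np.array([.956,-.292]);plan(*(np.array([3.8,-120.5])-22*u),23,-17)
```

```text
tcp plate mm/deg [ -39.7 -108.5   21.7  -17. ] F [-0.1 -0.3  0.6] grip 0.0 t 7.9
turn -0.03 then slide x 23.1 y -1.2 z -1.3
```

Call:
arm_command:
  slide:
    - [6,0,-1]
    - [6,0,0]
    - [4,0,0]
    - [4,0,0]
    - [3,0,0]
    - [0,0,0]
    - [-15,0,0]
    - [0,0,-30]
    - [0,0,-30]
  turn: [0,0,0,0,0,0,0,0,0]
  grip: [1,1,1,1,1,1,1,1,1]

```text
clock: 8.65
position: [0.4897, -0.132, 0.0838]
ee_rot: [0.978, -0.211, -0.002, -0.0]
ft_force: [1.2, -0.5, 0.5]
grip_width: 0.006
```

Call:
arm_command:
  slide:
    - [0,30,0]
    - [0,30,0]
    - [0,30,0]
    - [0,30,0]
    - [0,30,0]
    - [0,10,0]
    - [0,0,0]
  turn: [0,0,0,0,0,0,0]
  grip: [1,1,1,1,1,1,1]

```text
clock: 9.23
position: [0.424, -0.2814, 0.0844]
ee_rot: [0.977, -0.213, 0.0, 0.001]
ft_force: [0.1, -0.0, 0.6]
grip_width: -0.002
```

Run:
```python
from h import *
bar();show();ov('s4',[7.6,-121.7,-17.0])
```

```text
top
  ('left', 0.68, [42.9, -8.0], np.float64(26.5))
  ('center', 0.78, [8.7, -122.7], np.float64(30.9))
  ('right', 0.75, [-23.1, -240.6], np.float64(27.1))
   len 241.8 th -15.84 mid [   9.9 -124.3]
side
  ('left', 0.88, [45.4, -12.6], np.float64(27.0))
  ('center', 0.57, [12.5, -127.1], np.float64(32.3))
  ('right', 0.7, [-23.4, -237.4], np.float64(33.3))
   len 235.1 th -17.02 mid [  11. -125.]
tcp plate mm/deg [ -77.  -263.8   84.4  -17. ] F [ 0.2 -0.1 -0.3] grip -0.0 t 9.63
```

View pics/s4.png

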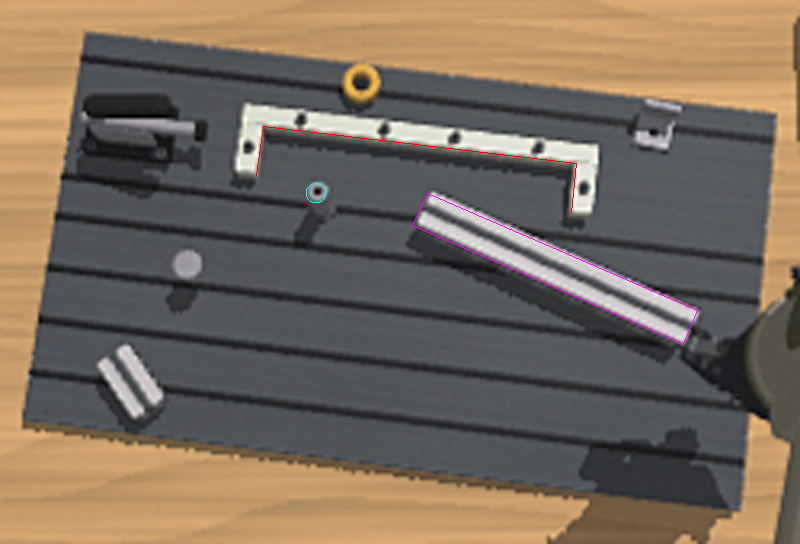

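Run:
```python
from h import *
plan(-35.5,-270,23,-16.7)
```

```text
turn -0.35 then slide x 41.5 y -6.3 z 61.4
```

Call:
arm_command:
  slide:
    - [20,-3,0]
    - [21,-3,0]
    - [0,0,30]
    - [0,0,20]
    - [0,0,11]
    - [0,-8,0]
    - [0,0,0]
  turn: [-0.35,0,0,0,0,0,0]
  grip: [1,1,1,1,1,1,1]

```text
clock: 10.27
position: [0.4694, -0.2806, 0.0235]
ee_rot: [0.978, -0.207, -0.0, -0.001]
ft_force: [0.8, 0.4, 0.9]
grip_width: 0.0
```

Run:
```python
from h import *
show();snap('s5')
```

```text
tcp plate mm/deg [ -33.6 -261.4   23.5  -16.7] F [0.8 0.4 0.9] grip 0.0 t 10.27
```

View pics/s5.png

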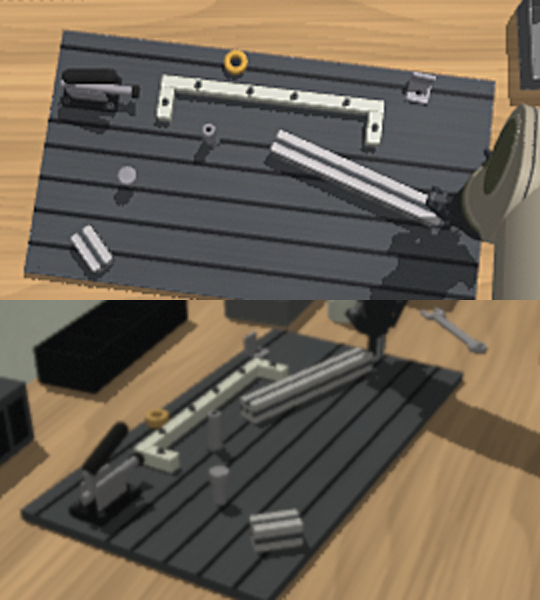

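Call:
arm_command:
  slide:
    - [0,-6,0]
    - [0,-6,0]
    - [0,-6,0]
    - [0,-7,0]
    - [0,-7,0]
    - [0,-7,0]
    - [0,-7,0]
    - [0,-7,0]
    - [0,-7,0]
    - [0,0,0]
  turn: [0,0,0,0,0,0,0,0,0,0]
  grip: [1,1,1,1,1,1,1,1,1,1]

```text
clock: 11.2
position: [0.4938, -0.2255, 0.0233]
ee_rot: [0.978, -0.207, 0.0, -0.001]
ft_force: [-0.2, -0.4, 0.5]
grip_width: -0.003
```

Run:
```python
from h import *
bar();show();ov('s6',[8.8+14,-122.5+48,-16.7])
```

```text
top
  ('center', 0.91, [20.2, -78.0], np.float64(30.5))
  ('right', 0.94, [-13.6, -194.5], np.float64(29.4))
side
  ('left', 0.78, [58.3, 37.0], np.float64(26.7))
  ('center', 0.79, [25.1, -79.3], np.float64(26.4))
  ('right', 0.79, [-13.7, -188.7], np.float64(30.1))
   len 236.9 th -17.69 mid [ 22.3 -75.8]
tcp plate mm/deg [ -17.  -206.1   23.2  -16.8] F [0.5 0.4 0.7] grip 0.0 t 11.6
```

View pics/s6.png

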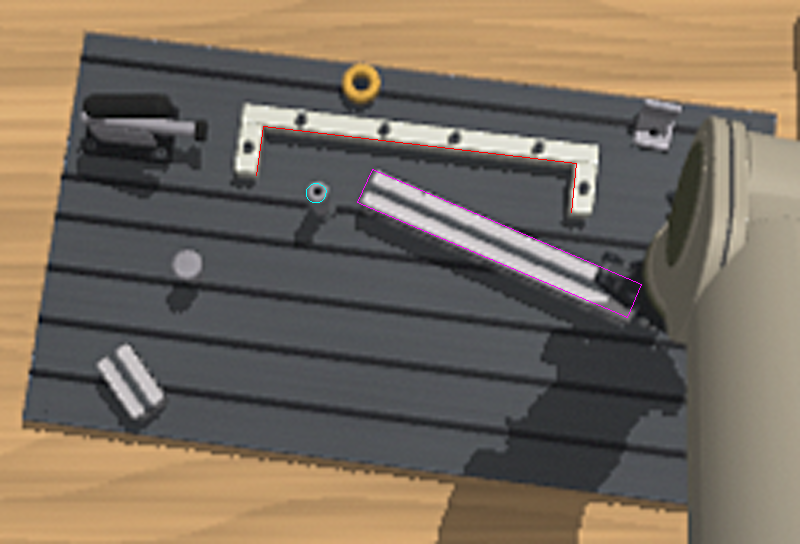

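Call:
arm_command:
  slide:
    - [0,-5,0]
    - [0,-6,0]
    - [0,-6,0]
    - [0,-6,0]
    - [0,-6,0]
    - [0,-6,0]
    - [0,-6,0]
    - [0,-6,0]
    - [0,0,0]
  turn: [0,0,0,0,0,0,0,0,0]
  grip: [1,1,1,1,1,1,1,1,1]

```text
clock: 12.4
position: [0.5129, -0.183, 0.0234]
ee_rot: [0.978, -0.207, 0.0, -0.0]
ft_force: [-0.0, 1.3, -1.0]
grip_width: 0.001
```

Run:
```python
from h import *
bar();show();ov('s7',[22.5+13.7,-75.5+45,-17])
```

```text
top
  ('left', 0.56, [65.9, 84.4], np.float64(29.8))
  ('center', 0.86, [36.5, -31.8], np.float64(30.9))
  ('right', 0.63, [3.9, -146.5], np.float64(29.4))
   len 239.1 th -15.03 mid [ 34.9 -31. ]
side
  ('left', 0.92, [67.8, 86.4], np.float64(30.0))
  ('center', 0.61, [35.0, -35.8], np.float64(33.6))
  ('right', 0.87, [0.2, -144.9], np.float64(32.2))
   len 241.0 th -16.29 mid [ 34.  -29.2]
tcp plate mm/deg [  -3.3 -161.2   23.3  -16.8] F [-0.  -0.5  0.1] grip -0.0 t 12.8
```

View pics/s7.png

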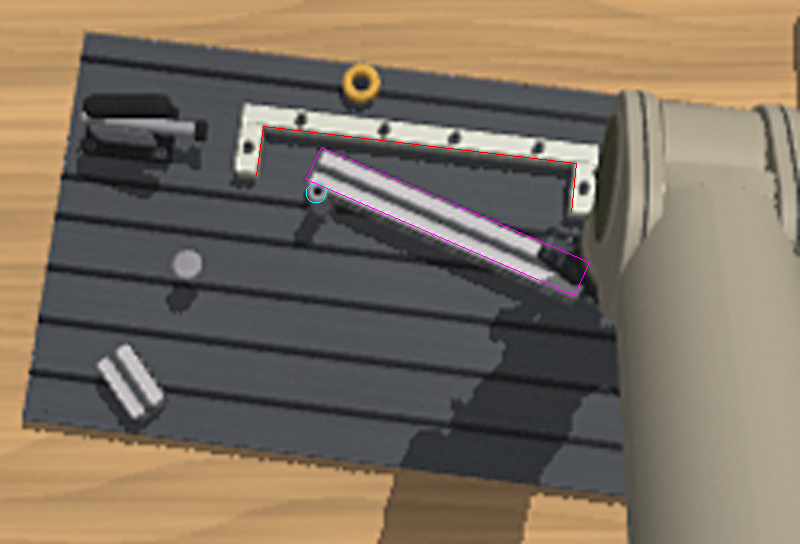

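Call:
arm_command:
  slide:
    - [0,-5,0]
    - [0,-6,0]
    - [0,-6,0]
    - [0,-6,0]
    - [0,-5,0]
    - [0,-5,0]
    - [0,0,0]
  turn: [0,0,0,0,0,0,0]
  grip: [1,1,1,1,1,1,1]

```text
clock: 13.43
position: [0.5262, -0.1529, 0.0234]
ee_rot: [0.978, -0.207, 0.0, -0.0]
ft_force: [0.3, 0.0, 0.0]
grip_width: 0.002
```

Run:
```python
from h import *
bar();show();ov('s8',[35.5+9.6,-31+31.5,-16.5])
```

```text
top
  ('left', 0.77, [75.7, 116.5], np.float64(26.8))
  ('center', 0.58, [41.1, 0.4], np.float64(30.4))
  ('right', 0.69, [11.2, -118.0], np.float64(28.2))
   len 243.2 th -15.38 mid [43.4 -0.8]
side
  ('left', 0.8, [75.9, 113.1], np.float64(31.3))
  ('center', 0.64, [43.8, -0.7], np.float64(27.1))
  ('right', 0.59, [7.9, -112.8], np.float64(30.3))
   len 235.9 th -16.75 mid [41.9  0.1]
tcp plate mm/deg [   6.2 -129.5   23.3  -16.8] F [0.3 0.8 0.1] grip 0.0 t 13.83
```

View pics/s8.png

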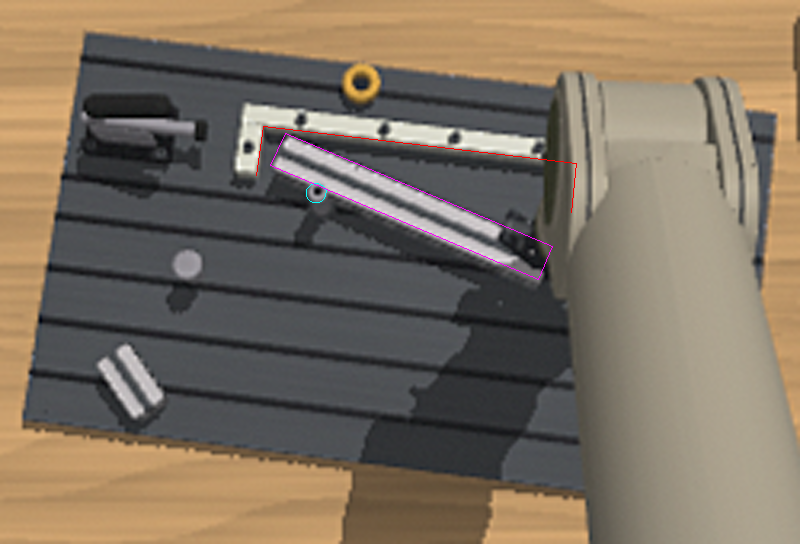

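Run:
```python
from h import *
plan(-25,-85,23,-16)
```

```text
turn -0.80 then slide x -42.3 y -34.2 z 0.3
```

Call:
arm_command:
  slide:
    - [0,12,0]
    - [0,6,-15]
    - [0,0,-35]
    - [-14,0,-10]
    - [-28,-15,0]
    - [0,-25,0]
    - [0,-28,0]
    - [0,0,25]
    - [0,0,25]
    - [0,0,10]
  turn: [0,0,0,0,0,0,0,0,0,0]
  grip: [1,1,1,1,1,1,1,1,1,1]

```text
clock: 14.72
position: [0.5058, -0.0922, 0.0208]
ee_rot: [0.978, -0.208, -0.002, 0.0]
ft_force: [-0.5, 0.2, -0.7]
grip_width: 0.004
```

Run:
```python
from h import *
bar();show();plan(-25,-85,23,-16)
```

```text
top
  ('left', 0.87, [75.2, 116.7], np.float64(24.9))
  ('center', 0.74, [41.8, 1.0], np.float64(27.1))
side
  ('left', 0.71, [80.2, 115.7], np.float64(27.0))
  ('center', 0.96, [46.0, -0.7], np.float64(30.2))
  ('right', 0.91, [7.2, -113.9], np.float64(31.4))
   len 240.9 th -17.64 mid [43.7  0.9]
tcp plate mm/deg [-18.7 -69.6  24.5 -16.8] F [ 0.3  0.2 -0.2] grip 0.0 t 15.12
turn -0.80 then slide x -1.8 y 16.5 z 1.5
```

Call:
arm_command:
  slide:
    - [0,16,1]
    - [7,0,0]
    - [7,0,0]
    - [7,0,0]
    - [7,0,0]
    - [7,0,0]
    - [7,0,0]
    - [7,0,0]
    - [5,0,0]
    - [0,0,0]
  turn: [0,0,0,-1,-2,-2,-2,-2,-2,0]
  grip: [1,1,1,1,1,1,1,1,1,1]

```text
clock: 15.95
position: [0.5529, -0.1256, 0.0225]
ee_rot: [0.994, -0.112, 0.001, -0.0]
ft_force: [-0.3, 0.4, 0.6]
grip_width: 0.001
```

Run:
```python
from h import *
bar();show();snap('s9')
```

```text
top
  ('left', 0.86, [67.2, 123.6], np.float64(27.5))
  ('center', 0.97, [61.0, 3.4], np.float64(31.3))
  ('right', 0.27, [66.0, 122.0], np.float64(26.9))
   len 2.0 th -36.87 mid [ 66.6 122.8]
side
  ('left', 0.69, [67.8, 122.0], np.float64(30.4))
  ('center', 0.87, [62.6, -3.7], np.float64(30.1))
  ('right', 0.94, [56.9, -116.6], np.float64(30.6))
   len 238.8 th -2.62 mid [62.4  2.7]
tcp plate mm/deg [ 28.1 -97.5  22.4  -5.8] F [ 0.7 -0.4  0.3] grip -0.0 t 16.35
```

View pics/s9.png

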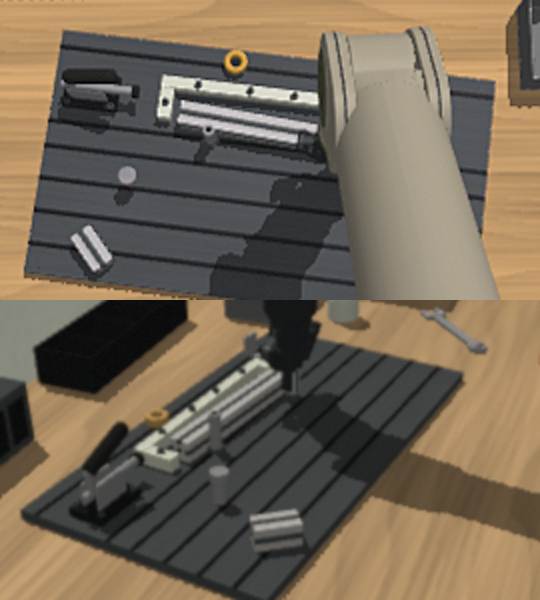

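Call:
arm_command:
  slide:
    - [-15,0,0]
    - [0,0,0]
    - [0,-20,0]
    - [0,-25,0]
    - [0,-25,0]
    - [0,-17,0]
    - [0,0,0]
  turn: [0,-5.8,0,0,0,0,0]
  grip: [1,1,1,1,1,1,1]

```text
clock: 17.03
position: [0.548, -0.0313, 0.0227]
ee_rot: [0.998, -0.06, 0.0, -0.001]
ft_force: [-0.3, 0.7, -0.4]
grip_width: 0.001
```

Run:
```python
from h import *
bar();show();plan(57,-10,23,0)
```

```text
top
  ('left', 0.78, [65.7, 118.9], np.float64(30.6))
  ('right', 0.74, [55.7, -118.1], np.float64(28.3))
   len 237.2 th -2.42 mid [60.7  0.4]
side
  ('left', 0.69, [70.2, 119.7], np.float64(32.1))
  ('center', 0.94, [62.7, -1.5], np.float64(30.5))
  ('right', 0.65, [57.1, -117.8], np.float64(35.2))
   len 237.9 th -3.16 mid [63.6  1. ]
tcp plate mm/deg [ 13.3 -10.   22.3  -0.1] F [ 0.5 -0.3  0.9] grip -0.0 t 17.43
turn -0.06 then slide x 43.7 y -0.0 z -0.7
```

Call:
arm_command:
  slide:
    - [7,0,0]
    - [7,0,0]
    - [5,0,0]
    - [5,0,0]
    - [5,0,0]
    - [5,0,0]
    - [4,0,0]
    - [4,0,0]
    - [0,0,0]
  turn: [0,0,0,0,0,0,0,0,0]
  grip: [1,1,1,1,1,1,1,1,1]

```text
clock: 18.18
position: [0.5901, -0.0414, 0.0223]
ee_rot: [0.998, -0.063, 0.0, -0.0]
ft_force: [-0.2, -0.5, -0.6]
grip_width: -0.003
```

Run:
```python
from h import *
bar();show()
```

```text
top
  ('left', 0.53, [78.1, 127.0], np.float64(28.6))
side
  ('left', 0.79, [84.1, 121.8], np.float64(27.5))
  ('center', 0.89, [83.1, 1.9], np.float64(31.9))
  ('right', 0.64, [85.1, -0.9], np.float64(29.9))
   len 122.7 th 0.47 mid [84.6 60.4]
tcp plate mm/deg [55.2 -9.  22.4  0. ] F [-0.6 -0.2 -0.4] grip 0.0 t 18.58
```

Almost home. I'll advance in small steps and watch the contact force.

Call:
arm_command:
  slide:
    - [2,0,0]
    - [2,0,0]
    - [1,0,0]
    - [0,0,0]
    - [0,0,0]
  turn: [0,0,0,0,0]
  grip: [1,1,1,1,1]

```text
clock: 19.0
position: [0.5944, -0.0421, 0.0223]
ee_rot: [0.998, -0.063, 0.0, 0.0]
ft_force: [-1.5, -0.8, -1.0]
grip_width: -0.001
```

Run:
```python
from h import *
show();snap('s10')
```

```text
tcp plate mm/deg [60.4 -9.  22.3  0. ] F [-1.5 -0.8 -1. ] grip -0.0 t 19.0
```

View pics/s10.png

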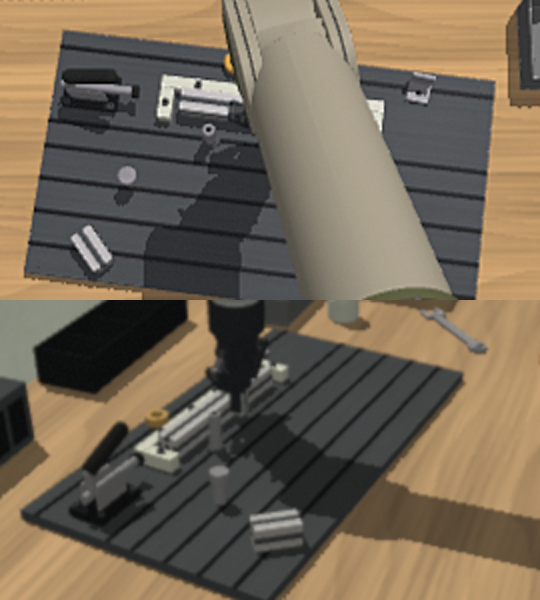

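Call:
arm_command:
  slide:
    - [1,0,0]
    - [1,0,0]
    - [0,0,0]
    - [0,0,0]
  turn: [0,0,0,0]
  grip: [1,1,1,1]

```text
clock: 19.43
position: [0.5963, -0.0423, 0.0223]
ee_rot: [0.998, -0.063, 0.0, 0.0]
ft_force: [-1.2, -0.7, 1.6]
grip_width: 0.0
```

Call:
arm_command:
  slide:
    - [1,0,0]
    - [1,0,0]
    - [0,0,0]
    - [0,0,0]
  turn: [0,0,0,0]
  grip: [1,1,1,1]

```text
clock: 19.77
position: [0.5963, -0.0423, 0.0222]
ee_rot: [0.998, -0.063, -0.002, 0.0]
ft_force: [-11.9, 0.7, 10.5]
grip_width: 0.0
```

Run:
```python
from h import *
show();bar()
```

```text
tcp plate mm/deg [62.3 -9.1 22.2  0. ] F [-11.9   0.7  10.5] grip 0.0 t 19.77
top
  ('left', 0.58, [84.6, 126.0], np.float64(30.2))
side
  ('left', 0.91, [87.5, 121.4], np.float64(29.1))
  ('center', 0.93, [91.0, -0.4], np.float64(30.6))
  ('right', 0.72, [90.9, -116.8], np.float64(33.8))
   len 238.2 th 0.82 mid [89.2  2.3]
```

Contact force is 12 N and the TCP no longer advances, so the bar is flush. I'll retreat, lift clear and look.

Call:
arm_command:
  slide:
    - [-6,0,0]
    - [-12,0,0]
    - [0,0,-30]
    - [0,0,-30]
    - [-10,0,-30]
    - [-10,35,-30]
    - [0,35,-20]
    - [0,35,0]
    - [0,35,0]
    - [0,35,0]
  turn: [0,0,0,0,0,0,0,0,0,0]
  grip: [1,1,1,1,1,1,1,1,1,1]

```text
clock: 21.0
position: [0.5402, -0.2092, 0.1596]
ee_rot: [0.998, -0.063, 0.001, 0.001]
ft_force: [0.1, -0.2, -0.4]
grip_width: -0.003
```

Call:
arm_command:
  slide:
    - [0,35,0]
    - [-10,35,0]
    - [-10,35,0]
    - [-10,35,0]
    - [0,0,0]
    - [0,0,0]
  turn: [0,0,0,0,0,0]
  grip: [1,1,1,1,1,1]

```text
clock: 21.5
position: [0.4916, -0.3452, 0.1586]
ee_rot: [0.998, -0.065, 0.0, 0.0]
ft_force: [0.8, 1.3, -0.4]
grip_width: -0.0
```

Run:
```python
from h import *
show();bar();ov('s11',[85,1,0])
for n in ('offcut','spare_pin','bracket','collar'):
    r=manip.tip_of(n,'top'); print(n,[world(a['xyz'],'top').round(3).tolist() for a in r[:1]])
```

```text
tcp plate mm/deg [-3.400e+00 -3.227e+02  1.586e+02 -2.000e-01] F [ 0.8  1.3 -0.4] grip -0.0 t 21.5
top
  ('left', 0.79, [85.7, 123.4], np.float64(27.3))
  ('center', 0.66, [86.8, 2.1], np.float64(31.1))
  ('right', 0.97, [85.7, -120.2], np.float64(30.1))
   len 243.6 th -0.0 mid [85.7  1.6]
side
  ('left', 0.93, [89.1, 122.2], np.float64(26.7))
  ('right', 0.67, [86.4, -114.4], np.float64(33.5))
   len 236.6 th -0.65 mid [87.8  3.9]
offcut [[0.434, 0.203, 0.011]]
spare_pin [[0.529, 0.152, 0.013]]
bracket [[0.654, -0.24, 0.014]]
collar [[0.694, 0.01, 0.017]]
```

View pics/s11.png

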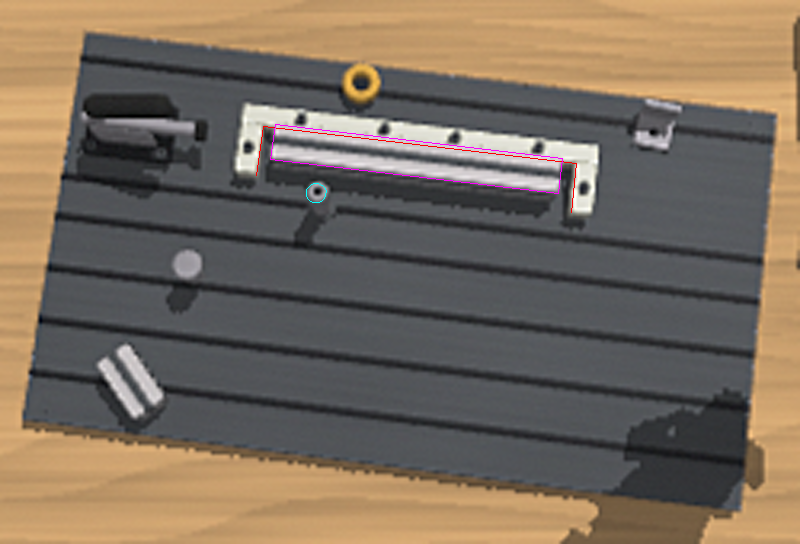

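The picture shows the bar flush in the bay. Its top lies on the predicted outline, from about (275,125) to (562,160), up against the fence and between the cheeks. The bystanders have not moved and the arm is clear.

Run:
```python
from workcell import manip
print(manip.hand_in())
```

```text
the job is handed in; nothing more can be done
None
```

The long aluminium profile is home in the bay, pushed only with the closed fingertips, and the job was handed in at about 22 s. The hand-in reported no verdict.

**What I did:**
- I pushed its left half to angle it about 17°.
- I slid it endwise until the left end was behind the post. There the left end was about 38 mm past the post in y and 36 mm behind it, with the right end still about 75 mm short of home.
- I swung the right end round and pushed the middle against the fence until the contact force was about 12 N.

**Last checks (top camera):**

| Check | Measured | Limit |
|---|---|---|
| Distance from home toward the fence (x) | about 1 mm | 6 mm |
| Distance from home lengthwise (y) | about 2 mm | 15 mm |
| Angle to the fence | about 0° | 0.05 rad (2.9°) |

- **Side camera:** it disagreed by 2–3 mm, putting the centre at x +2.8 mm and y +3.9 mm and the angle at −0.65°. That is still within limits and in line with the networks' error.
- **Loose parts:** the offcut, spare pin, bracket and collar read within about 4 mm of their starting positions. I did not re-measure the screwdriver, wrench and grease jar. The fingers never worked near them, though the arm's first move crossed that side of the table at 0.23 m.
- **Arm:** it was clear of everything at hand-in.

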